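# Put the rasp away in its slanted tube

## Robot

A 6-joint arm with a two-finger parallel gripper is mounted at the origin on the work surface. World frame = base frame: x ahead of the robot, y to its left, z up, the work surface at z = 0. Lengths are in m, angles in rad, forces in N, time in s.
With the tool pointing down it reaches from about 0.15 to 0.775 m from the base axis. Payload 6.1 kg.
Tool frame: the origin (TCP) lies at the very end of the fingers, on their centre line; the grasp point (between the pads) lies 19 mm behind it; z points along the fingers, y is the line along which they close (so a half turn about z gives the same grasp; the last joint's range is limited). The gripper opens to 85 mm and grips with 20 to 120 N. Pads are 22 mm wide; open, the fingers measure 114 mm over their backs; the gripper's body (76 mm by 85 mm) begins 54 mm behind the grasp point. The pads swing forward as they close: fully open they stand 13 mm farther back than shut.
Start: joints at [1.181, 0.126, -0.04, 1.405, 0, 1.571], TCP at [0.199, 0.486, 0.231] pointing down, gripper open.
Joint ranges: [-2.72, 2.72], [-0.95, 1.95], [-1.27, 1.35], [-1.78, 2.02], [-1.46, 1.47], [-3.14, 3.14]. Speed limits (rad/s): [2.39, 2.39, 3.01, 3.14, 3.14, 3.14].

## Interface

Orientations are given as a unit quaternion [x, y, z, w].
In Python, from workcell import robot gives the robot as it stands.
- The arm moves only by the tool jog_arm, never from a script. Its argument "commands" is text: rows parted by semicolons, each of 4 numbers parted by spaces: the shift along the tool's x, y, z as a fraction of full scale, then the turn about the tool's z as a fraction of full scale. A call has 1 to 8 rows; each row shifts and turns the commanded pose from where the row before left it, along the tool's axes as they then stand; what a row does not reach is not made up. Full scale, the value 1, is 0.3 m for a shift and 2 rad for a turn. A row lasts 1/8 s, in which the tool goes at most 62.5 mm and 10.7 degrees, less where a joint would pass 70% of its speed; a pose out of reach is approached as far as the arm can. A call with a number of a shift or a turn outside -1 to 1 is refused whole. A call with a gripper value outside its range is refused whole. "jaw" is the finger opening in mm, from 0 to 85.4, set as the call begins (left out, the last holds). The fingers move at their own pace and stop on an object; "newtons" is the grip in N (left out, the last holds). Time passes only in rows, so rows that do not move let the fingers close. It gives the time, the measured TCP pose, the force, the opening and the grip force at its end, in the units of the state.
- robot.sense(): the state, without advancing time (a new reading comes with each control period).
- robot.camera(name): name is "side" or "top" or "wrist"; returns (picture, depth): 420x560x3 uint8, blue, green, red; 420x560 float32, m along the optical axis (not along the pixel's ray), 0 where there is no reading.
- robot.get_calibration(name): a dict with "intrinsics" (3x3 intrinsics, pixels), "extrinsics" (4x4, takes a point from camera to world coordinates); the wrist camera has in their place "hand_eye" (4x4, takes a point from camera to tool coordinates, whose origin is the TCP and whose axes are the flange's). Camera axes: x right, y down, z forward; pixel columns grow to the right and rows downward; lengths in m; the calibration is good to about 2 mm. A picture is of the moment at which its call begins: read the wrist's pose just before it. get_calibration takes no time and is no camera call.
- robot.sign_off(): hands the job in; it is judged then, once.
The state is a dict: "time_s": time; "joints": joint angles; "joint_velocities": joint speeds; "joint_efforts": joint torques, N m; "tcp_pos": TCP position; "eef_rot": TCP orientation; "ft_force": force on the tool from outside, world axes, zero at the start; "moment": the same for the moment, N m; "opening": finger opening in m; "finger_force": force on a finger pad.
Only numpy, scipy, OpenCV 4.12 (cv2) and the standard library are available. Lean on these libraries where they do the work, as an engineer would, in place of code of your own. Each camera call takes 0.05 s, during which the arm holds its last target. There are 200 camera calls.

## Task

Someone left the ear defenders standing over the slanted rasp holder. First hang them by their headband over the bar of the rail, one cup on each side; then take the rasp out of the drilled block and, holding it by its handle, push it blade first down the holder's metal tube until it is fully home, and let go. Leave the plaster carving, mallet, club hammer and chisel where they are.

Things in the scene. Friction and masses are not known exactly. Their poses are not given: they have to be found in the camera images.
- ear_defenders: Loose ear defenders: two yellow cups (60 mm in x, 65 high, inner faces y = +-50, outer +-84 mm), rigid black headband. At first upright on the cups, astride the holder. Origin midway between the cups at their underside; z up, y from cup to cup. Grasp the rubber pad on top of the band: 30 mm in x, 50 in y, z = 134 to 157 mm, fingers closing along x.
- crown (a point): Underside of the headband at its peak (ear defenders' origin + 130 mm along z). From there the underside falls 13 mm to either side at y = +-40 mm; the band is 24 mm wide in x, 5 mm thick.
- rail: Fixed hanging rail: wooden foot 110 x 240 mm, 14 mm thick; two posts 16 mm thick at y = +-105 mm, 170 mm high; between them a round steel bar along own y, 16 mm in diameter, its axis 155 mm above the table. Origin under the middle, on the table.
- rail_mid (a point): Middle of the bar, on its axis.
- block: Fixed wooden block 90 x 90 x 90 mm with one 13 mm upright hole, 85 mm deep, in the middle of its top. Origin at the centre of the underside.
- rasp: Loose round rasp, 180 mm long, 0.11 kg, at first standing in the block. Origin at the shoulder where blade meets handle; z towards the handle's end. Steel blade 10 mm round, z = 0 to -80 mm, last 18 mm tapering to 6 mm. Brass ferrule 22 mm in diameter to z = 14 mm; wooden handle 28 mm in diameter from 26 to 90 mm, end at 100 mm.
- holder: Fixed slanted holder: foot board 110 x 50 x 12 mm (from x = -65 to 45 mm), two wooden cheeks up to 76 mm high, 47 mm wide overall, carrying the metal tube. Origin on the table.
- tube: Metal tube of the holder, red collar near its mouth, leaning 30 degrees from vertical towards the holder's -x. Origin at the mouth's centre, 95 mm above the table, at x = -30 mm of the holder; z points out along its axis. Outer diameter 30 mm (collar 33), bore 13 mm, 85 mm deep. Rasp fully home: its shoulder (origin) on the mouth, its z along this z.
- carving: Bystander: cream plaster carving blank 130 x 190 x 86 mm, origin at the centre of the underside.
- mallet: Bystander: lying wooden mallet, head 66 mm in diameter and 90 mm long along x, handle 22 mm in diameter reaching to x = -185 mm; origin below the head's middle, on the table.
- club_hammer: Bystander: lying club hammer, steel head 40 x 85 x 40 mm at the origin, wooden handle along +x to 165 mm.
- chisel: Bystander: lying chisel, 200 mm long along its x, wooden handle 26 mm thick towards -x, flat steel blade; origin on the table below its middle.
There are look-alikes about, which are no part of the job. What is shaped like the rasp but green or purple is not meant.

How it is judged:
On the way, in this order (a step that is already met when the one before it is completed fails the run):
1. the ear defenders hang by the headband over the bar, one cup on each side (x of crown in the frame of rail_mid between -0.015 and 0.015 m and y of crown in the frame of rail_mid between -0.085 and 0.085 m and z of crown in the frame of rail_mid between 0.003 and 0.016 m and angle between the y axis of ear_defenders and the x axis of rail, either way round below 0.5 rad and angle between ear_defenders's own z axis and vertical below 0.3 rad), for 0.2 s.
2. the rasp is pushed home in the tube by the gripper's fingers (the fingers touch it as it gets there) (distance between rasp and tube below 0.008 m and angle between the z axis of rasp and the z axis of tube, either way round below 0.12 rad and contact force between the fingers and rasp above 0.5 N), for 0.1 s.
At the end, for the whole second after the job is handed in: Ear defenders at rest over the bar: headband peak within 15 mm across it, 85 mm along it from the middle, 3-16 mm above its axis; cup line within 0.5 rad of square to it, tilt < 0.3 rad. Rasp at rest: shoulder within 8 mm of the tube mouth, axis within 0.12 rad of the tube's (all of step 1 and contact force between ear_defenders and rail above 0.5 N and linear speed of ear_defenders below 0.03 m/s and distance between rasp and tube below 0.008 m and angle between the z axis of rasp and the z axis of tube, either way round below 0.12 rad and linear speed of rasp below 0.02 m/s); the robot touches nothing.
It fails at once if the plaster carving is moved by more than 30 mm (distance of carving from where it was at the start of the episode above 0.03 m).
It fails at once if the mallet is moved by more than 30 mm (distance of mallet from where it was at the start of the episode above 0.03 m).
It fails at once if the club hammer is moved by more than 30 mm (distance of club_hammer from where it was at the start of the episode above 0.03 m).
It fails at once if the chisel is moved by more than 30 mm (distance of chisel from where it was at the start of the episode above 0.03 m).
It also fails if it takes over 67 s, if anything falls off the work surface, if the arm or the gripper's body presses on something with over 40 N, if the wrist force passes 120 N, or if a joint passes its speed limit or range.

## Working session

There is one attempt and no reset: what is moved stays moved. The work goes in short steps, Python scripts to look and compute and a tool call to move; the robot and the scene stay as the last step left them, time stands still between calls to the robot, and variables do not carry over. Pictures are saved under pics/ and viewed, at most 10 in all, crops included, and the job is handed in when it is done.

Besides the shell and the picture viewer there is one more tool, called as name(argument=value, ...) on one line, values as JSON. jog_arm: Moves the arm, as the interface text tells. Shift numbers are shares of 0.3 m and turn numbers shares of 2 rad, none past 1 either way. Its arguments: {"type":"object","properties":{"commands":{"type":"string"},"jaw":{"type":"number"},"newtons":{"type":"number"}},"required":["commands"]}

```bash
mkdir -p pics && ls && python3 - <<'E'
from workcell import robot
import cv2,numpy as np
for n in("top","side"):
    p,d=robot.camera(n); cv2.imwrite(f"pics/{n}0.png",p); np.save(f"{n}_d.npy",d); np.save(f"{n}_p.npy",p)
    c=robot.get_calibration(n); print(n,np.round(c["intrinsics"],1).tolist(),np.round(c["extrinsics"],4).tolist())
s=robot.sense(); print(s)
print(np.round(robot.get_calibration("wrist")["hand_eye"],3).tolist())
E
```

```text
pics
top [[389.8, 0.0, 279.7], [0.0, 389.8, 211.5], [0.0, 0.0, 1.0]] [[-0.016, -0.9978, 0.0642, 0.4989], [-0.9998, 0.0155, -0.0091, 0.0621], [0.0081, -0.0644, -0.9979, 1.0514], [0.0, 0.0, 0.0, 1.0]]
side [[513.3, 0.0, 274.9], [0.0, 513.3, 209.8], [0.0, 0.0, 1.0]] [[0.7788, -0.4875, 0.3947, 0.1274], [-0.6272, -0.601, 0.4953, -0.5482], [-0.0042, -0.6333, -0.7739, 1.0388], [0.0, 0.0, 0.0, 1.0]]
{'time_s': 0.1, 'joints': array([ 1.18103315e+00,  1.26327608e-01, -4.05044717e-02,  1.40538175e+00,
        2.46238420e-05,  1.57080228e+00]), 'joint_velocities': array([ 0.00095217, -0.0020845 ,  0.00302617, -0.00031153,  0.00013881,
       -0.00086157]), 'joint_efforts': array([-4.61299733e-04, -4.36907351e+01,  3.53602839e+01,  1.36676605e-02,
        1.55620755e-04,  1.21923131e-05]), 'tcp_pos': array([0.19934073, 0.4852951 , 0.23060333]), 'eef_rot': array([ 1.93653245e-01,  9.81069782e-01, -6.92951764e-04, -1.49326837e-04]), 'ft_force': array([-0.32024598,  0.74515908,  0.994347  ]), 'moment': array([ 0.0498842 , -0.01341809, -0.03510126]), 'finger_force': 0.0, 'opening': 0.08521511869196902}
[[-0.0, -0.966, -0.258, 0.065], [1.0, -0.0, -0.001, 0.001], [0.001, -0.258, 0.966, -0.142], [0.0, 0.0, 0.0, 1.0]]
```

View pics/top0.png

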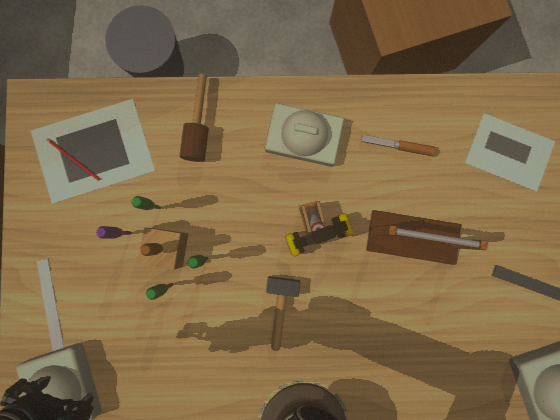

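View pics/side0.png

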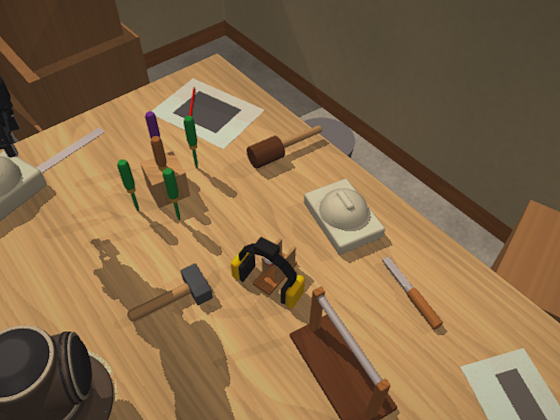

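Top view: candidates for the rasp are brown (150,249), green (138,202), (195,262) and (153,293), and purple (104,232). I choose the brown one standing in the block, at (158,150) in the side view. The ear defenders' cups are at (293,244) and (346,225), the holder is at (313,213), and the bar runs from (393,231) to (484,244).

```bash
cat > h.py <<'E'
from workcell import robot
import cv2,numpy as np
from scipy.spatial.transform import Rotation as R
def cloud(n,p=None,d=None):
    c=robot.get_calibration(n); K=c["intrinsics"]
    if n=="wrist":
        s=robot.sense(); T=np.eye(4); T[:3,:3]=R.from_quat(s["eef_rot"]).as_matrix(); T[:3,3]=s["tcp_pos"]; T=T@np.array(c["hand_eye"])
    else: T=np.array(c["extrinsics"])
    if p is None: p,d=robot.camera(n)
    v,u=np.mgrid[:420,:560]
    P=np.stack([(u-K[0][2])/K[0][0]*d,(v-K[1][2])/K[1][1]*d,d],-1)@T[:3,:3].T+T[:3,3]
    P[d==0]=np.nan
    return p,P
def hsv(p): return cv2.cvtColor(p,cv2.COLOR_BGR2HSV)
def rect(X): # centre, size, angle(deg) of xy points
    (c,s,a)=cv2.minAreaRect((X[:,:2]*1000).astype(np.float32)); return np.round(c,1),np.round(s,1),round(a,1)
E
python3 - <<'E'
from h import *
for n in("top","side"):
    p,P=cloud(n,np.load(n+"_p.npy"),np.load(n+"_d.npy")); h=hsv(p); z=P[...,2]
    print(n,"table z",np.nanmedian(z[300:340,330:360] if n=="top" else z[150:170,100:130]))
    roi=np.zeros(z.shape,bool)
    b=dict(top=(200,265,280,358),side=(225,310,225,310))[n]; roi[b[0]:b[1],b[2]:b[3]]=1
    ye=roi&(abs(h[...,0].astype(int)-27)<6)&(h[...,1]>200)&(h[...,2]>60)&(z>.03)
    Y=P[ye]; m=cv2.kmeans(Y.astype(np.float32),2,None,(3,50,1e-5),5,0); 
    for k in(0,1): print(" cup",rect(Y[m[1].ravel()==k]),np.round(Y[m[1].ravel()==k].max(0),3))
    t=P[roi&(z>.15)]; print(" pad top",rect(t),np.median(t,0).round(4),len(t))
    t=P[roi&(z>.115)]; print(" band",rect(t),np.median(t,0).round(4))
    b=dict(top=(222,255,385,495),side=(285,395,305,390))[n]; roi[:]=0; roi[b[0]:b[1],b[2]:b[3]]=1
    t=P[roi&(z>.14)&(h[...,1]<70)]; print(" bar",rect(t),np.median(t,0).round(4),np.percentile(z[roi&(z>.14)&(h[...,1]<70)],95))
    t=P[roi&(z>.166)]; print(" posts",t.min(0).round(3),t.max(0).round(3))
    b=dict(top=(225,265,125,195),side=(130,210,140,190))[n]; roi[:]=0; roi[b[0]:b[1],b[2]:b[3]]=1
    br=(h[...,0]<22)&roi
    t=P[br&(z>.16)]; print(" rasp>.16",t.mean(0).round(4),rect(t),t[:,2].max().round(3))
    t=P[br&(z>.075)&(z<.1)]; print(" block top",rect(t),len(t))
p=np.load("top_p.npy");q=np.load("side_p.npy")
a=cv2.resize(p[190:310,85:225],(560,480));b=cv2.resize(q[100:230,110:240],(480,480))
cv2.imwrite("pics/crop.png",cv2.resize(np.hstack([a,b]),(800,370)))
E
```

```text
top table z -0.0004012962662118813
 cup (array([ 527.7, -114.3]), array([56.9, 20.4]), 23.0) [ 0.554 -0.098  0.068]
 cup (array([478.2,  23.5]), array([56.8, 19.6]), 18.2) [0.505 0.038 0.084]
 pad top (array([502.9, -45.5]), array([29.8, 49.9]), 19.6) [ 0.503  -0.0446  0.1565] 281
 band (array([502.8, -44.9]), array([29.9, 95.9]), 19.6) [ 0.5014 -0.0418  0.1547]
 bar (array([ 491.4, -305.1]), array([191.6,  15.2]), 79.9) [ 0.4917 -0.3041  0.1616] 0.1647652804780426
 posts [ 0.463 -0.415  0.166] [ 0.521 -0.191  0.175]
 rasp>.16 [0.4757 0.3482 0.1827] (array([475.3, 351.3]), array([26.9, 26. ]), 15.2) 0.193
 block top (array([475.5, 352.5]), array([91.7, 90. ]), 79.9) 1101
side table z 0.001871276919915621
 cup (array([474. ,  17.2]), array([54. , 20.7]), 15.5) [0.501 0.026 0.101]
 cup (array([ 525.4, -118. ]), array([58.7, 19.7]), 19.4) [ 0.553 -0.101  0.07 ]
 pad top (array([501.6, -47.5]), array([31.4, 49.3]), 21.3) [ 0.5    -0.0491  0.1573] 314
 band (array([502. , -48.8]), array([ 32.2, 102.7]), 19.9) [ 0.5005 -0.0567  0.1498]
 bar (array([ 489.5, -305.8]), array([194. ,  16.1]), 79.8) [ 0.4873 -0.3134  0.1623] 0.16554654447259265
 posts [ 0.461 -0.417  0.166] [ 0.521 -0.193  0.174]
 rasp>.16 [0.4708 0.3419 0.1795] (array([460.4, 302.7]), array([118.9,  27.1]), 73.8) 0.195
 block top (array([491.2, 311.4]), array([167.3, 137.3]), 79.6) 793
```

View pics/crop.png

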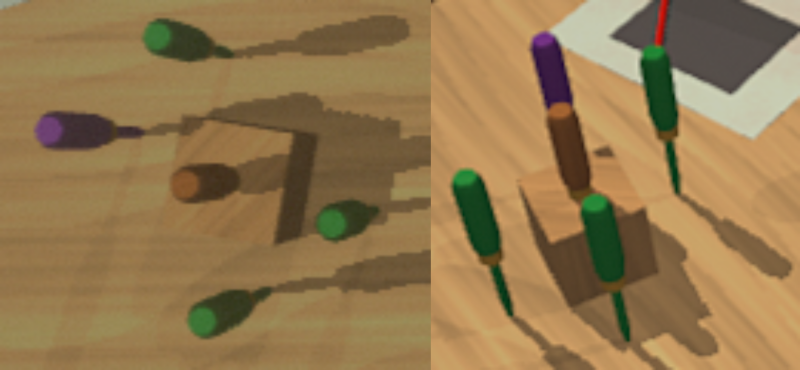

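The crop shows the brown-handled tool standing in the block at (185,185) left and (565,130) right. The neighbouring ones are green or purple and stand free, so brown is the rasp.

```bash
cat >> h.py <<'E'
def plan(pos,yaw_y=None,n=8):
    """rows (shift shares, turn share) to bring TCP to pos, tool y to yaw_y deg (mod 180 not applied)"""
    s=robot.sense(); M=R.from_quat(s["eef_rot"]).as_matrix(); a=np.degrees(np.arctan2(M[1,1],M[0,1]))
    dy=0 if yaw_y is None else (yaw_y-a+180)%360-180
    d=np.array(pos)-s["tcp_pos"]; th=-np.radians(dy)
    print("yawy %.2f pos %s q6 %.2f dist %.3f turn share %.4f"%(a,s["tcp_pos"].round(4),s["joints"][5],np.linalg.norm(d),th/2))
    for i in range(n):
        Mi=M@R.from_euler("z",th*i/n).as_matrix(); print(np.round(np.r_[Mi.T@d/n/.3,th/2/n],3).tolist())
E
python3 - <<'E'
from h import *
plan((.5025,-.046,.24),19.6,10)
E
```

```text
yawy 67.67 pos [0.1993 0.4853 0.2306] q6 1.57 dist 0.612 turn share 0.4195
[-0.161, -0.125, -0.003, 0.042]
[-0.171, -0.112, -0.003, 0.042]
[-0.179, -0.097, -0.003, 0.042]
[-0.187, -0.081, -0.003, 0.042]
[-0.193, -0.065, -0.003, 0.042]
[-0.198, -0.049, -0.003, 0.042]
[-0.201, -0.032, -0.003, 0.042]
[-0.203, -0.015, -0.003, 0.042]
[-0.204, 0.002, -0.003, 0.042]
[-0.203, 0.019, -0.003, 0.042]
```

jog_arm(commands="-.16 -.125 -.003 .042; -.17 -.11 -.003 .042; -.18 -.097 -.003 .042; -.187 -.08 -.003 .042; -.193 -.065 -.003 .042; -.198 -.05 -.003 .042; -.2 -.032 -.003 .042; -.2 -.015 -.003 .042", jaw=85, newtons=60)

```text
time_s: 1.1
tcp_pos: [0.4418, 0.0606, 0.2384]
eef_rot: [0.508, 0.862, 0.0, -0.0]
ft_force: [0.6, 1.4, 0.6]
opening: 0.0849
finger_force: 0.0
```

```bash
python3 - <<'E'
from h import *
plan((.5025,-.046,.24),19.6,3)
E
```

```text
yawy 28.99 pos [0.4418 0.0606 0.2384] q6 1.20 dist 0.123 turn share 0.0820
[-0.136, 0.002, -0.002, 0.027]
[-0.136, 0.009, -0.002, 0.027]
[-0.135, 0.016, -0.002, 0.027]
```

jog_arm(commands="-.136 .002 0 .027; -.136 .009 0 .027; -.135 .016 0 .027; 0 0 0 0; 0 0 0 0")

```text
time_s: 1.72
tcp_pos: [0.5018, -0.0434, 0.2381]
eef_rot: [0.574, 0.819, -0.0, -0.001]
ft_force: [-0.3, -0.5, 0.7]
opening: 0.0854
finger_force: 0.0
```

```bash
python3 - <<'E'
from h import *
p,P=cloud("wrist"); cv2.imwrite("pics/w1.png",p); z=P[...,2]
t=P[(z>.152)&(z<.165)]; print(rect(t),len(t),np.median(t,0))
plan((.5025,-.046,.2914-.155),19.6,3)
E
```

```text
(array([502.3, -45.2]), array([30.1, 50.5]), 19.6) 3336 [ 0.50176073 -0.04338872  0.15635023]
yawy 19.93 pos [ 0.5018 -0.0431  0.2383] q6 1.14 dist 0.102 turn share 0.0029
[-0.003, -0.0, 0.113, 0.001]
[-0.003, -0.0, 0.113, 0.001]
[-0.003, -0.0, 0.113, 0.001]
```

View pics/w1.png

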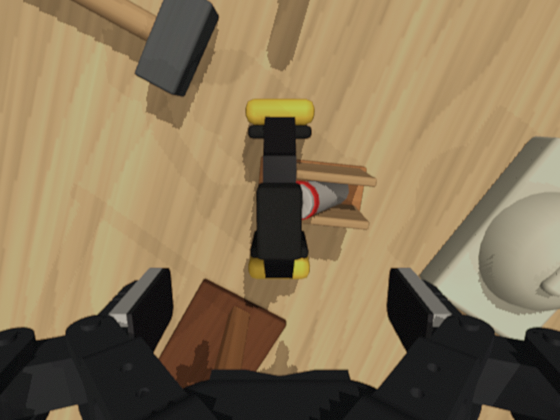

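The wrist view shows the pad centred at (279,220), the red collar at (308,197) and the tube leaning left under the pad. The fingers stand clear on either side.

jog_arm(commands="-.006 -.001 .14 .002; 0 0 .14 0; 0 0 .063 0; 0 0 0 0", jaw=85)

```text
time_s: 2.28
tcp_pos: [0.5011, -0.0443, 0.1344]
eef_rot: [0.575, 0.818, -0.001, -0.001]
ft_force: [0.8, 0.2, -0.3]
opening: 0.0852
finger_force: 0.0
```

jog_arm(commands="0 0 0 0; 0 0 0 0; 0 0 0 0; 0 0 0 0; 0 0 0 0; 0 0 0 0", jaw=20, newtons=80)

```text
time_s: 3.02
tcp_pos: [0.5031, -0.0456, 0.1367]
eef_rot: [0.576, 0.817, 0.0, 0.001]
ft_force: [-1.8, -0.2, 5.7]
opening: 0.0283
finger_force: 80.0
```

jog_arm(commands="0 0 -.1 0; 0 0 -.15 0; 0 0 -.15 0; 0 0 -.15 0; 0 0 -.15 0; 0 0 -.05 0; 0 0 0 0")

```text
time_s: 3.9
tcp_pos: [0.5032, -0.0456, 0.3614]
eef_rot: [0.576, 0.817, 0.0, 0.001]
ft_force: [0.3, 0.4, -2.5]
opening: 0.0287
finger_force: 79.9
```

```bash
python3 - <<'E'
from h import *
plan((.4905,-.3054,.356),79.8,8)
E
```

```text
yawy 19.65 pos [ 0.5032 -0.0456  0.3614] q6 1.14 dist 0.260 turn share -0.5249
[-0.1, -0.041, 0.002, -0.066]
[-0.094, -0.054, 0.002, -0.066]
[-0.086, -0.066, 0.002, -0.066]
[-0.077, -0.077, 0.002, -0.066]
[-0.066, -0.086, 0.002, -0.066]
[-0.054, -0.094, 0.002, -0.066]
[-0.041, -0.1, 0.002, -0.066]
[-0.028, -0.105, 0.002, -0.066]
```

Now I'll look from above the holder (uncovered) with top and side cameras as I carry on.

jog_arm(commands="-.1 -.041 0 -.066; -.094 -.054 0 -.066; -.086 -.066 0 -.066; -.077 -.077 0 -.066; -.066 -.086 0 -.066; -.054 -.094 0 -.066; -.041 -.1 0 -.066; -.028 -.105 0 -.066")

```text
time_s: 4.9
tcp_pos: [0.4903, -0.3064, 0.3588]
eef_rot: [0.084, 0.996, 0.001, -0.001]
ft_force: [0.3, 0.2, -2.5]
opening: 0.0284
finger_force: 79.9
```

jog_arm(commands="0 0 0 0; 0 0 0 0")

```text
time_s: 5.15
tcp_pos: [0.4905, -0.305, 0.3594]
eef_rot: [0.086, 0.996, 0.001, -0.001]
ft_force: [0.5, 0.4, -2.7]
opening: 0.0285
finger_force: 80.0
```

```bash
python3 - <<'E'
from h import *
plan((.4905,-.3054,.361),79.8,2)
p,P=cloud("wrist"); z=P[...,2]
h=hsv(p)
print("z range",np.nanmin(z),np.nanmax(z)); 
t=P[(z>.157)&(z<.168)&(h[...,1]<80)]; print("bar wrist",rect(t) if len(t) else None,len(t))
for n in("side",):
    p,P=cloud(n); z=P[...,2]; h=hsv(p); cv2.imwrite("pics/s2.png",p)
    ye=(abs(h[...,0].astype(int)-27)<6)&(h[...,1]>200)&(h[...,2]>60)&(z>.03)
    Y=P[ye]; print(rect(Y),np.nanmin(Y,0),np.nanmax(Y,0))
E
```

```text
yawy 80.08 pos [ 0.4905 -0.305   0.3594] q6 -0.38 dist 0.002 turn share 0.0024
[-0.0, -0.001, -0.003, 0.001]
[-0.0, -0.001, -0.003, 0.001]
z range -0.7588928179350378 0.4566567039866939
bar wrist (array([ 490.4, -303.8]), array([194.5,  15.7]), 80.0) 2224
(array([ 488. , -307.8]), array([ 57.5, 166.8]), 79.9) [ 0.40290946 -0.34954655  0.23270451] [ 0.56820128 -0.26694611  0.29284074]
```

View pics/s2.png

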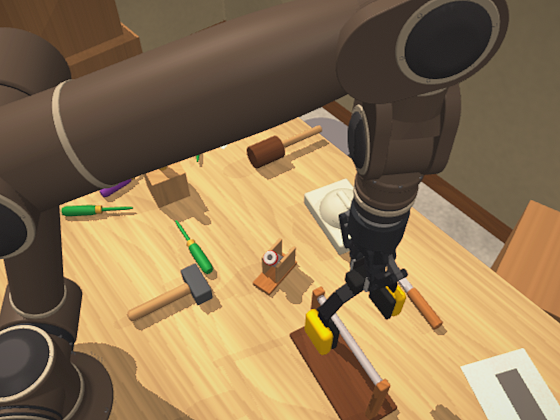

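The defenders hang centred over the bar. The loose green and purple look-alikes have toppled (green at (200,250), (95,210)), and the holder, with its mouth at (270,258), is clear.

jog_arm(commands="0 0 .15 0; 0 0 .15 0; 0 0 .15 0; 0 0 .1 0; 0 0 .05 0; 0 0 .02 0; 0 0 0 0")

```text
time_s: 6.12
tcp_pos: [0.4911, -0.3054, 0.1754]
eef_rot: [0.086, 0.996, -0.0, 0.001]
ft_force: [0.1, -0.2, -2.1]
opening: 0.0283
finger_force: 80.0
```

jog_arm(commands="0 0 .008 0; 0 0 .008 0; 0 0 .005 0; 0 0 0 0")

```text
time_s: 6.62
tcp_pos: [0.4911, -0.3057, 0.1701]
eef_rot: [0.086, 0.996, -0.001, 0.001]
ft_force: [-1.6, 1.2, 4.9]
opening: 0.0282
finger_force: 81.3
```

jog_arm(commands="0 0 0 0; 0 0 0 0; 0 0 0 0; 0 0 0 0; 0 0 -.05 0; 0 0 -.1 0; 0 0 -.15 0; 0 0 -.15 0", jaw=60)

```text
time_s: 7.62
tcp_pos: [0.4905, -0.3053, 0.3057]
eef_rot: [0.086, 0.996, -0.0, 0.0]
ft_force: [0.5, 0.4, -0.1]
opening: 0.0601
finger_force: 0.0
```

jog_arm(commands="0 0 -.05 0; 0 0 0 0")

```text
time_s: 7.88
tcp_pos: [0.4912, -0.3057, 0.3205]
eef_rot: [0.086, 0.996, -0.001, 0.002]
ft_force: [0.4, 0.5, 0.2]
opening: 0.0603
finger_force: 0.0
```

```bash
python3 - <<'E'
from h import *
p,P=cloud("wrist"); z=P[...,2]
t=P[(z>.180)&(z<.20)]; print("pad",rect(t),np.median(t,0),len(t))
for n in("side","top"):
    p,P=cloud(n); z=P[...,2]; h=hsv(p); cv2.imwrite(f"pics/{n}3.png",p); np.savez(n+"3.npz",p=p,P=P)
    ye=(abs(h[...,0].astype(int)-27)<6)&(h[...,1]>200)&(h[...,2]>60)&(z>.03)
    Y=P[ye]; print(n,rect(Y),np.nanmin(Y,0),np.nanmax(Y,0))
a=np.load("side3.npz")["p"]; b=np.load("top3.npz")["p"]
cv2.imwrite("pics/c3.png",np.hstack([cv2.resize(a[80:410,40:480],(533,400)),cv2.resize(b[160:330,80:240],(265,400))]))
E
```

```text
pad (array([ 491.6, -305.6]), array([29.8, 50.5]), 79.7) [ 0.48981417 -0.30541519  0.18963383] 2376
side (array([ 485.9, -308. ]), array([ 57.2, 167.7]), 80.2) [ 0.39993276 -0.34887891  0.0400913 ] [ 0.56687877 -0.26770193  0.11285822]
top (array([ 490. , -302.7]), array([ 58.1, 165.6]), 80.9) [ 0.40671869 -0.34264537  0.04444773] [ 0.57373899 -0.26232029  0.10750794]
```

View pics/c3.png

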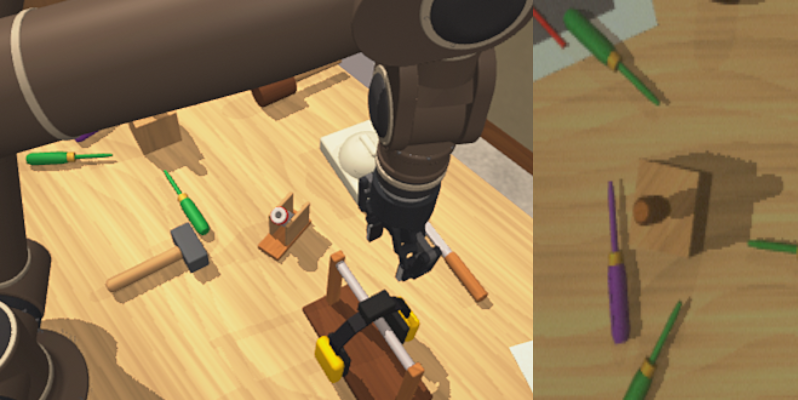

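The defenders hang level on the bar: crop (370,325). The rasp still stands in the block at (650,210), and the tube mouth is open at (281,215). Next I'll view the holder with the wrist camera.

```bash
python3 - <<'E'
from h import *
plan((.48,-.05,.26),109.6,6)
E
```

```text
yawy 80.16 pos [ 0.4904 -0.3053  0.3175] q6 -0.38 dist 0.262 turn share -0.2569
[0.03, 0.139, 0.032, -0.043]
[0.018, 0.141, 0.032, -0.043]
[0.006, 0.142, 0.032, -0.043]
[-0.006, 0.142, 0.032, -0.043]
[-0.018, 0.141, 0.032, -0.043]
[-0.03, 0.139, 0.032, -0.043]
```

jog_arm(commands=".03 .14 0 -.043; .02 .14 0 -.043; .006 .142 .05 -.043; -.006 .142 .05 -.043; -.018 .14 .05 -.043; -.03 .14 .04 -.043; 0 0 0 0; 0 0 0 0")

```text
time_s: 9.02
tcp_pos: [0.4787, -0.0497, 0.2608]
eef_rot: [-0.171, 0.985, -0.0, -0.001]
ft_force: [0.2, -0.6, 0.8]
opening: 0.0601
finger_force: 0.0
```

```bash
python3 - <<'E'
from h import *
s=robot.sense(); print(s["tcp_pos"],s["eef_rot"])
p,P=cloud("wrist"); cv2.imwrite("pics/w4.png",p); np.savez("w4.npz",p=p,P=P)
h=hsv(p);z=P[...,2]
red=((h[...,0]<6)|(h[...,0]>174))&(h[...,1]>150)&(z>.06); X=P[red]; print("red",len(X),X.mean(0),rect(X))
v,u=np.where(red); print(u.min(),u.max(),v.min(),v.max())
E
```

```text
[ 0.47871029 -0.04972223  0.26075887] [-1.71306157e-01  9.85217689e-01 -1.54807675e-05 -5.53331155e-04]
red 98 [ 0.52474058 -0.03912245  0.09268903] (array([520.7, -38.1]), array([33.7, 31.6]), 13.3)
259 294 221 254
```

View pics/w4.png

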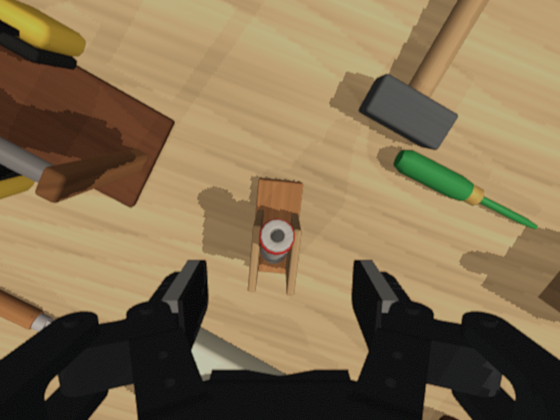

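The wrist view shows the tube mouth at (277,237), with the foot board and cheeks at (275,235). The lean runs towards the image top.

```bash
python3 - <<'E'
from h import *
f=np.load("w4.npz");p,P=f["p"],f["P"];h=hsv(p);z=P[...,2]
sub=np.zeros(z.shape,bool);sub[170:300,240:312]=1
X=P[sub&(z>.008)&(z<.08)]; print("holder rect",rect(X),len(X))
X=P[sub&(z>.009)&(z<.016)]; print("foot",rect(X),len(X))
X=P[sub&(z>.045)&(z<.08)&(h[...,1]>80)]; print("cheeks",rect(X),X.max(0)[2])
v,u=np.mgrid[:420,:560]; g=(np.hypot(u-277,v-237)<16)&(h[...,1]<70)&(z>.08)
X=P[g];c=X.mean(0);n=np.linalg.svd(X-c)[2][2];n*=np.sign(n[2]); r=abs((X-c)@n)<.003
X=X[r];c=X.mean(0);n=np.linalg.svd(X-c)[2][2];n*=np.sign(n[2])
print("ring",len(X),c,"n",n,"tilt",np.degrees(np.arccos(n[2])),"az",np.degrees(np.arctan2(n[1],n[0])),X.min(0),X.max(0))
cen=(cv2.minEnclosingCircle(((X-c)@np.linalg.svd(X-c)[2][:2].T*1000).astype(np.float32))); print(cen, c+np.array(cen[0])/1000@np.linalg.svd(X-c)[2][:2])
q=cv2.resize(p[215:262,252:302],None,fx=8,fy=8,interpolation=cv2.INTER_CUBIC)
ring=cv2.cvtColor(q,cv2.COLOR_BGR2GRAY)
# bore: dark pixels low saturation
b=(np.hypot(u-277,v-237)<9)&(h[...,2]<110); print("bore px",u[b].mean(),v[b].mean(),b.sum())
# lean plane point at z=.095 from bore centre pixel
s=robot.sense();C=robot.get_calibration("wrist");T=np.eye(4);T[:3,:3]=R.from_quat(s["eef_rot"]).as_matrix();T[:3,3]=s["tcp_pos"];T=T@np.array(C["hand_eye"])
K=np.array(C["intrinsics"]);d=T[:3,:3]@np.linalg.solve(K,[u[b].mean(),v[b].mean(),1]);o=T[:3,3];print("mouth@.095",o+d*(.095-o[2])/d[2])
for n in("side3","top3"):
    f=np.load(n+".npz");p,P=f["p"],f["P"];h=hsv(p);z=P[...,2]
    m=(np.hypot(P[...,0]-.51,P[...,1]+.045)<.09)
    red=m&((h[...,0]<6)|(h[...,0]>174))&(h[...,1]>120)&(z>.07); X=P[red]; print(n,"red",len(X),X.mean(0))
    X=P[m&(h[...,1]<60)&(z>.083)&(h[...,2]>70)]; print(" gray",len(X),X.mean(0))
    X=P[m&(z>.008)&(z<.08)]; print(" holder",rect(X))
    if n=="top3":
        m=(np.hypot(P[...,0]-.475,P[...,1]-.35)<.06)
        X=P[m&(z>.187)]; print("rasp top",rect(X),X.mean(0)); X=P[m&(z>.08)&(z<.1)];print("block",rect(X))
        for lo,hi in((.13,.15),(.15,.17),(.17,.185)): X=P[m&(z>lo)&(z<hi)];print(lo,X.mean(0),len(X))
E
```

```text
holder rect (array([532.9, -34.9]), array([110.1,  50. ]), 14.0) 3746
foot (array([532.9, -35.1]), array([110.1,  49.8]), 13.7) 1976
cheeks (array([546.3, -31.6]), array([69.9, 47. ]), 14.0) 0.07881717191835308
ring 587 [ 0.51543851 -0.03890815  0.09510176] n [-0.48005902 -0.11166092  0.87010067] tilt 29.529660032364294 az -166.9059227192859 [ 0.50302924 -0.05297154  0.08751406] [ 0.52779142 -0.02501066  0.10208881]
((0.08306169509887695, -0.0703737735748291), 14.165285110473633) [ 0.51534731 -0.03886978  0.09505636]
bore px 277.09774436090225 235.54135338345864 133
mouth@.095 [ 0.51511185 -0.03956335  0.095     ]
side3 red 27 [ 0.52388397 -0.04986775  0.08995669]
 gray 110 [ 0.51508605 -0.04147674  0.09508139]
 holder (array([533.1, -36.4]), array([112.2,  50.1]), 13.7)
top3 red 15 [ 0.52705499 -0.03152704  0.09626775]
 gray 77 [ 0.51713747 -0.03933703  0.09424713]
 holder (array([534.1, -34.3]), array([109.6,  49.9]), 14.0)
rasp top (array([475.2, 352.5]), array([20.7, 19.8]), 88.7) [0.47564123 0.35151368 0.18956362]
block (array([475.6, 352.9]), array([92.3, 90. ]), 79.9)
0.13 [0.47645398 0.34191517 0.14063826] 29
0.15 [0.47595597 0.34219094 0.1609353 ] 37
0.17 [0.47649659 0.34623701 0.18009601] 49
```

```bash
python3 - <<'E'
from h import *
plan((.4755,.3525,.255),104,8)
E
```

```text
yawy 109.68 pos [ 0.4789 -0.0502  0.261 ] q6 -0.45 dist 0.403 turn share 0.0495
[-0.055, 0.158, 0.002, 0.006]
[-0.053, 0.159, 0.002, 0.006]
[-0.051, 0.16, 0.002, 0.006]
[-0.049, 0.16, 0.002, 0.006]
[-0.047, 0.161, 0.002, 0.006]
[-0.045, 0.162, 0.002, 0.006]
[-0.043, 0.162, 0.002, 0.006]
[-0.041, 0.163, 0.002, 0.006]
```

jog_arm(commands="-.055 .158 0 .006; -.053 .159 0 .006; -.051 .16 0 .006; -.049 .16 0 .006; -.047 .161 0 .006; -.045 .162 0 .006; -.043 .162 0 .006; -.041 .163 0 .006", jaw=75)

```text
time_s: 10.07
tcp_pos: [0.4752, 0.3535, 0.2613]
eef_rot: [-0.122, 0.992, -0.0, 0.0]
ft_force: [1.2, -0.1, -0.2]
opening: 0.0751
finger_force: 0.0
```

jog_arm(commands="0 0 0 0; 0 0 0 0")

```text
time_s: 10.32
tcp_pos: [0.4749, 0.3519, 0.261]
eef_rot: [-0.123, 0.992, -0.0, -0.0]
ft_force: [0.4, 0.3, 1.0]
opening: 0.075
finger_force: 0.0
```

```bash
python3 - <<'E'
from h import *
p,P=cloud("wrist"); z=P[...,2]; m=np.hypot(P[...,0]-.475,P[...,1]-.352)<.03
X=P[m&(z>.186)&(z<.2)]; print(rect(X),X.mean(0),len(X))
X=P[(z>.085)&(z<.095)&(np.hypot(P[...,0]-.475,P[...,1]-.352)<.07)]; print(rect(X))
plan((.4755,.3525,.128),104,1)
E
```

```text
(array([474., 352.]), array([21.5, 21.7]), 38.7) [0.47350682 0.35207226 0.18911839] 938
(array([474.6, 352.3]), array([90.3, 90.4]), 79.9)
yawy 104.12 pos [0.4749 0.3515 0.2613] q6 0.39 dist 0.133 turn share 0.0011
[-0.003, 0.003, 0.444, 0.001]
```

jog_arm(commands=".001 .002 .15 0; 0 0 .15 0; 0 0 .1 0; 0 0 .043 0; 0 0 0 0")

```text
time_s: 11.0
tcp_pos: [0.474, 0.3523, 0.1285]
eef_rot: [-0.123, 0.992, -0.0, -0.0]
ft_force: [0.8, -0.1, 0.9]
opening: 0.0751
finger_force: 0.0
```

jog_arm(commands="0 0 0 0; 0 0 0 0; 0 0 0 0; 0 0 0 0; 0 0 0 0; 0 0 0 0", jaw=15, newtons=40)

```text
time_s: 11.75
tcp_pos: [0.4743, 0.3537, 0.1295]
eef_rot: [-0.124, 0.992, 0.0, 0.001]
ft_force: [0.4, -0.4, 6.2]
opening: 0.027
finger_force: 39.1
```

jog_arm(commands="0 0 -.06 0; 0 0 -.07 0; 0 0 -.07 0; 0 0 -.04 0; 0 0 0 0; 0 0 0 0")

```text
time_s: 12.5
tcp_pos: [0.4735, 0.3531, 0.1994]
eef_rot: [-0.124, 0.992, -0.0, -0.001]
ft_force: [0.5, -0.6, -1.0]
opening: 0.027
finger_force: 39.4
```

```bash
python3 - <<'E'
from h import *
p,P=cloud("side"); z=P[...,2]
s=robot.sense(); print(s["tcp_pos"],s["opening"])
c=robot.get_calibration("side");T=np.linalg.inv(c["extrinsics"]);q=T@np.r_[s["tcp_pos"]-[0,0,.06],1];uv=np.array(c["intrinsics"])@q[:3];u,v=(uv[:2]/uv[2]).astype(int);print(u,v)
v0,u0=max(v-60,0),max(u-60,0)
cv2.imwrite("pics/s5.png",cv2.resize(p[v0:v0+120,u0:u0+120],(480,480)))
E
```

```text
[0.47344184 0.35302142 0.19926905] 0.026492265716959916
157 153
```

View pics/s5.png

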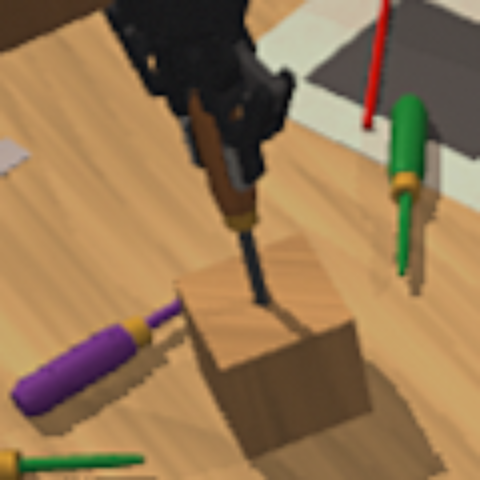

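The rasp is gripped and raised, with its tip still in the hole at (262,298). Now I'll pivot it in the pads about the hole's rim.

jog_arm(commands=".041 0 0 0; .029 0 .003 0; .028 0 .005 0; .028 0 .006 0; .028 0 .008 0; .027 0 .01 0; .026 0 .012 0; .025 0 .013 0", newtons=20)

```text
time_s: 13.55
tcp_pos: [0.4059, 0.3362, 0.1833]
eef_rot: [-0.124, 0.992, 0.0, 0.0]
ft_force: [2.8, -0.3, 3.6]
opening: 0.0268
finger_force: 41.2
```

```bash
cat >> h.py <<'E'
def blade(n="side",show=None):
    """blade direction by fitting cloud points below the fingers near the tool plane"""
    s=robot.sense(); M=R.from_quat(s["eef_rot"]).as_matrix(); p,P=cloud(n)
    Q=(P-s["tcp_pos"])@M  # tool coords
    m=(abs(Q[...,1])<.02)&(Q[...,2]>.004)&(Q[...,2]<.13)&(Q[...,0]<.03)&(Q[...,0]>-.11)&(P[...,2]>.105)
    X=Q[m]; return p,X,s
E
python3 - <<'E'
from h import *
p,X,s=blade(); print(s["tcp_pos"],s["ft_force"],len(X))
for lo in np.arange(0,.1,.01):
    Y=X[(X[:,2]>=lo)&(X[:,2]<lo+.01)]
    if len(Y): print(round(lo,2),len(Y),np.median(Y,0).round(4))
cv2.imwrite("pics/s6.png",cv2.resize(p[70:230,80:260],(720,600)))
E
```

```text
[0.40586419 0.33617166 0.18328368] [ 2.80756786 -0.32196802  3.57199878] 101
0.0 14 [-0.0236 -0.013   0.0081]
0.01 17 [-0.0203 -0.0114  0.0152]
0.02 20 [-0.0286 -0.0096  0.0244]
0.03 6 [-0.0284 -0.0063  0.0342]
0.04 11 [-0.0417 -0.0046  0.0444]
0.05 12 [-0.0469 -0.004   0.0548]
0.06 11 [-0.0514 -0.0049  0.0643]
0.07 10 [-0.0569 -0.0051  0.0753]
```

View pics/s6.png

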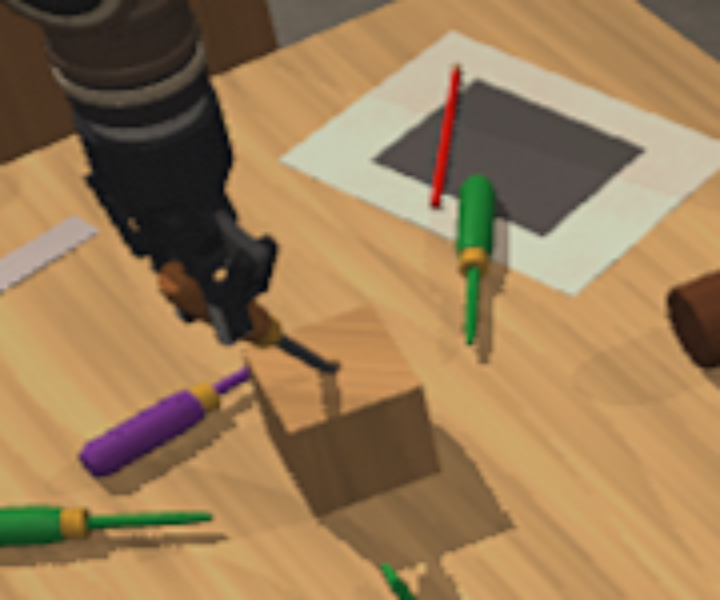

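The rasp is tilted about 28–30° in the pads, blade tip at (335,368). I'll grip firmly and draw it out along its axis.

jog_arm(commands="0 0 0 0; 0 0 0 0; .013 0 -.022 0; .013 0 -.022 0; .02 0 -.06 0; 0 0 -.1 0; 0 0 -.05 0; 0 0 0 0", newtons=110)

```text
time_s: 14.6
tcp_pos: [0.3932, 0.3332, 0.2604]
eef_rot: [-0.124, 0.992, 0.001, 0.001]
ft_force: [-0.1, 0.3, -1.4]
opening: 0.0265
finger_force: 108.0
```

```bash
cat >> h.py <<'E'
def axis():
    """tilt/tip of held rasp in tool coords from side (and wrist) clouds"""
    for n in("side","wrist"):
        p,X,s=blade(n)
        X=X[X[:,2]>.04]
        X=X[np.all(np.isfinite(X),1)]
        if len(X)<8: print(n,len(X)); continue
        for _ in range(4):
            c=X.mean(0); d=np.linalg.svd(X-c)[2][0]; d*=np.sign(d[2]); r=np.linalg.norm(np.cross(X-c,d),axis=1); X=X[r<.008]
        e=X[np.argmax(X[:,2])]; x0=c+d*(-.019-c[2])/d[2]
        print(n,len(X),"d",d.round(3),"tilt x %.1f y %.1f deg"%(np.degrees(np.arctan2(-d[0],d[2])),np.degrees(np.arctan2(d[1],d[2]))),"lowest",e.round(4),"at pads",x0.round(4))
E
python3 - <<'E'
from h import *
s=robot.sense();print(s["tcp_pos"]);axis()
E
```

```text
[0.39322422 0.33319297 0.26044645]
side 70 d [-0.511  0.011  0.86 ] tilt x 30.7 y 0.7 deg lowest [-0.0746 -0.0011  0.0998] at pads [-0.0022 -0.0051 -0.019 ]
wrist 0
```

```bash
python3 - <<'E'
from h import *
plan((.4343,-.0594,.26),104,8)
E
```

```text
yawy 104.22 pos [0.3928 0.3327 0.2587] q6 0.45 dist 0.394 turn share 0.0020
[0.023, -0.163, -0.0, 0.0]
[0.023, -0.163, -0.0, 0.0]
[0.023, -0.163, -0.0, 0.0]
[0.023, -0.163, -0.0, 0.0]
[0.023, -0.163, -0.0, 0.0]
[0.023, -0.163, -0.0, 0.0]
[0.023, -0.163, -0.0, 0.0]
[0.023, -0.163, -0.0, 0.0]
```

jog_arm(commands=".023 -.15 0 .001; .023 -.163 0 .001; .023 -.163 0 0; .023 -.163 0 0; .023 -.163 0 0; .023 -.163 0 0; .023 -.163 0 0; .023 -.163 0 0")

```text
time_s: 15.7
tcp_pos: [0.4328, -0.0579, 0.2583]
eef_rot: [-0.122, 0.993, 0.0, -0.001]
ft_force: [1.5, 0.4, -1.1]
opening: 0.0259
finger_force: 108.2
```

jog_arm(commands="0 -.013 0 0; 0 0 0 0; 0 0 0 0")

```text
time_s: 16.08
tcp_pos: [0.4341, -0.0592, 0.2591]
eef_rot: [-0.122, 0.992, 0.0, -0.0]
ft_force: [-0.4, -0.2, -0.7]
opening: 0.0256
finger_force: 108.4
```

```bash
python3 - <<'E'
from h import *
axis()
plan((.4343,-.0594,.2113),104,1)
E
```

```text
side 49 d [-0.508  0.009  0.861] tilt x 30.5 y 0.6 deg lowest [-0.0673 -0.0037  0.0963] at pads [-0.0024 -0.0055 -0.019 ]
wrist 0
yawy 104.10 pos [ 0.4342 -0.0591  0.2594] q6 -0.38 dist 0.048 turn share 0.0009
[-0.0, -0.001, 0.16, 0.001]
```

jog_arm(commands="-.004 0 .08 0; 0 0 .08 0; 0 0 0 0; 0 0 0 0")

```text
time_s: 16.68
tcp_pos: [0.4357, -0.0594, 0.2124]
eef_rot: [-0.122, 0.992, -0.0, 0.0]
ft_force: [1.3, 0.2, 0.1]
opening: 0.0258
finger_force: 108.4
```

```bash
python3 - <<'E'
from h import *
axis()
s=robot.sense();print(s["tcp_pos"],s["ft_force"])
p,P=cloud("side"); 
cv2.imwrite("pics/s7.png",cv2.resize(p[170:300,205:345],(800,743))[:600])
E
```

```text
side 45 d [-0.497  0.015  0.868] tilt x 29.8 y 1.0 deg lowest [-0.0688 -0.0049  0.0963] at pads [-0.0043 -0.0061 -0.019 ]
wrist 0
[ 0.43604553 -0.05965418  0.21267392] [ 0.29983832 -0.18254256 -0.08372053]
```

View pics/s7.png

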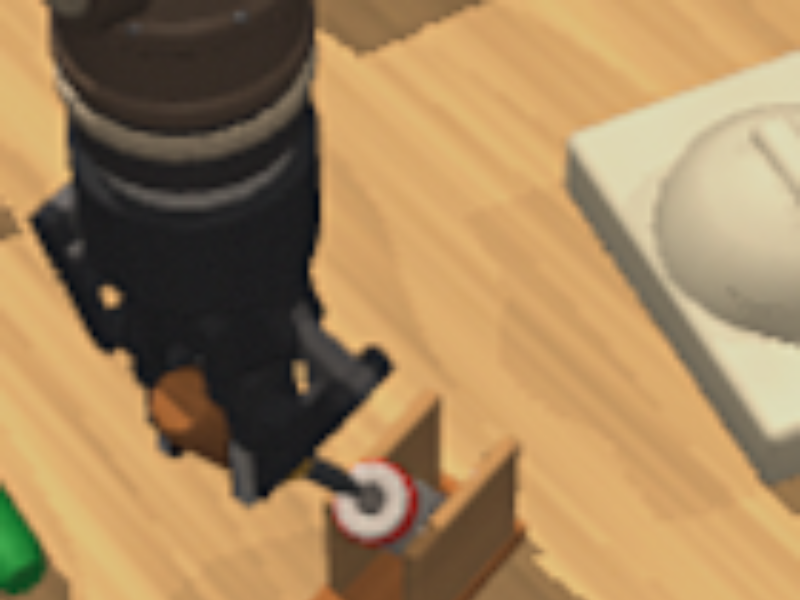

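The blade tip points into the bore at (372,495), so I'll advance along the tube axis.

jog_arm(commands="-.0125 0 .0217 0; -.0125 0 .0217 0; -.0125 0 .0217 0; -.0125 0 .0217 0; 0 0 0 0", newtons=60)

```text
time_s: 17.45
tcp_pos: [0.4499, -0.0561, 0.1846]
eef_rot: [-0.122, 0.993, 0.0, -0.001]
ft_force: [-0.5, -0.4, -1.7]
opening: 0.026
finger_force: 108.4
```

jog_arm(commands="-.0125 0 .0217 0; -.0125 0 .0217 0; -.0125 0 .0217 0; 0 0 0 0")

```text
time_s: 17.95
tcp_pos: [0.4608, -0.0534, 0.1652]
eef_rot: [-0.122, 0.993, 0.0, -0.001]
ft_force: [-1.0, -0.2, 0.1]
opening: 0.0259
finger_force: 108.4
```

jog_arm(commands="-.0125 0 .0217 0; -.0125 0 .0217 0; -.0125 0 .0217 0; -.0125 0 .0217 0; 0 0 0 0")

```text
time_s: 18.58
tcp_pos: [0.4754, -0.0498, 0.1392]
eef_rot: [-0.122, 0.993, 0.0, -0.001]
ft_force: [-0.2, -0.5, -0.7]
opening: 0.0262
finger_force: 108.4
```

jog_arm(commands="-.0083 0 .0144 0; -.0083 0 .0144 0; -.0083 0 .0144 0; 0 0 0 0")

```text
time_s: 19.08
tcp_pos: [0.4827, -0.048, 0.1266]
eef_rot: [-0.122, 0.993, 0.0, -0.0]
ft_force: [0.4, -0.1, -0.5]
opening: 0.0264
finger_force: 108.5
```

jog_arm(commands="-.0033 0 .0058 0; -.0033 0 .0058 0; 0 0 0 0")

```text
time_s: 19.45
tcp_pos: [0.4832, -0.048, 0.1262]
eef_rot: [-0.122, 0.993, -0.001, -0.0]
ft_force: [-14.4, -1.0, 23.0]
opening: 0.026
finger_force: 111.1
```

jog_arm(commands=".003 0 -.005 0; 0 0 0 0; 0 0 0 0")

```text
time_s: 19.82
tcp_pos: [0.4831, -0.048, 0.1262]
eef_rot: [-0.122, 0.993, -0.0, -0.0]
ft_force: [-7.1, -0.7, 11.3]
opening: 0.026
finger_force: 109.7
```

jog_arm(commands="0 0 0 0; 0 0 0 0; 0 0 0 0; 0 0 0 0; 0 0 -.05 0; 0 0 -.1 0; 0 0 -.15 0; 0 0 -.15 0", jaw=65)

```text
time_s: 20.82
tcp_pos: [0.4836, -0.0478, 0.2623]
eef_rot: [-0.122, 0.993, -0.0, 0.0]
ft_force: [-0.4, 0.8, 0.3]
opening: 0.0649
finger_force: 0.0
```

jog_arm(commands="0 0 0 0; .1 0 0 0; .15 0 0 0; 0 0 0 0; 0 0 0 0")

```text
time_s: 21.45
tcp_pos: [0.4113, -0.0659, 0.26]
eef_rot: [-0.122, 0.993, -0.0, 0.0]
ft_force: [0.9, 0.2, -0.4]
opening: 0.0649
finger_force: 0.0
```

```bash
python3 - <<'E'
from h import *
M0=np.array([.5148,-.0393,.095]);a=np.array([-.485,-.121,.866])
for n in("side","top","wrist"):
    p,P=cloud(n);h=hsv(p);z=P[...,2]
    D=P-M0; t=D@a; r=np.linalg.norm(D-t[...,None]*a,axis=-1)
    m=(r<.035)&(t>.003)&(t<.12); X=P[m]; 
    if len(X)<20: print(n,len(X)); continue
    T=t[m]; k=(T>.03)&(T<.092); Y=X[k]; c=Y.mean(0); d=np.linalg.svd(Y-c)[2][0]; d*=np.sign(d[2])
    print(n,len(X),"end t",np.percentile(T,99).round(4),"dir err deg",np.degrees(np.arccos(d@a)).round(1))
    ye=(abs(h[...,0].astype(int)-27)<6)&(h[...,1]>200)&(h[...,2]>60)&(z>.03)&(P[...,1]<-.2)
    if n!="wrist": Y=P[ye]; print(rect(Y),np.nanmin(Y,0),np.nanmax(Y,0))
E
```

```text
side 249 end t 0.1038 dir err deg 0.9
(array([ 486.4, -308.6]), array([ 56. , 168.5]), 80.0) [ 0.40110572 -0.34941018  0.03985894] [ 0.5671446  -0.26789037  0.13668867]
top 326 end t 0.1018 dir err deg 3.3
(array([ 490. , -302.8]), array([ 56.7, 165.8]), 80.6) [ 0.40664505 -0.34358614  0.04770975] [ 0.57394926 -0.2620837   0.10488594]
wrist 1233 end t 0.1017 dir err deg 42.6
```

The handle's end stands about 102 mm beyond the mouth (100 nominal), so the rasp is home, and the defenders haven't moved.

```bash
python3 -c "
from workcell import robot
print(robot.sign_off())"
```

```text
the job is handed in; nothing more can be done
None
```

The ear defenders hang level over the rail bar, the rasp is fully home in the tube and released, and I handed the job in at about 21.6 s; the verdict wasn't reported, and the free-standing green and purple look-alikes toppled early on, cause not checked.

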